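# Index the rotary table by one hole

### The job

Index the rotary table by one hole: press the red plunger in its sleeve all the way in with the fingertips to unlock the table, push the table round to the neighbouring hole, the one beside the yellow marker, and let the plunger spring fully out again so that it locks there. Leave the white stone plug standing in the middle of the table, do not pick anything up, and leave the things around the table where they are.

Things in the scene. Friction and masses are not known exactly. Their poses are not given: they have to be found in the camera images.
- index_base: Fixed round index plate, 350 mm in diameter and 30 mm high, lying on the bench and screwed down. Origin on the turning axis at bench height; z up. Five holes, 36 degrees (0.628 rad) apart and joined by a narrow dark arc slot, lie on a circle of radius 115 mm about the axis; the middle hole lies along the plate's own -x axis, where the plunger starts. Its yaw on the bench differs from run to run.
- index_table (a joint): Angle of the turning table (aluminium disc, 160 mm in diameter, top 55 mm above the bench, with the plunger's sleeve on a lug at its edge), rad, counter-clockwise from above positive. About 0 at the start (middle hole); the holes are at -1.257, -0.628, 0, 0.628 and 1.257. At angle q the plunger is at 115 mm * (-cos q, -sin q) in the plate's frame. While the plunger is out the table is locked with a play of about 0.015 rad; while unlocked it turns with under 2 N at the sleeve.
- plunger (a joint): How far the red plunger is pressed straight down, m: 0 is fully out, 0.014 is the stop. The spring takes about 4 N at the start and 9 N at the stop. Pressed more than about 0.011 it unlocks the table. If it is let up between holes it rides at about 0.0105 and springs out by itself into the next hole when it comes within about 3 mm of it.
- plunger_pad (a point): Centre of the top face of the red round thumb pad (49 mm in diameter), 70 mm above the bench when out. The pad moves inside a dark steel sleeve (inside diameter 52 mm, outside 62 mm) that is fixed to the table and whose rim stands 74 mm above the bench, 4 mm above the pad when out and 18 mm when pressed fully in. Closed fingertips fit inside; pushing sideways against the sleeve turns the table.
- marker_yellow_top (a point): Centre of the top of the yellow marker stud, 15 mm in diameter and 20 mm high, fixed on the plate's rim 160 mm from the axis, on the same radius as the hole to be reached. It is beside the hole at +0.628 or the one at -0.628.
- marker_grey_top (a point): Centre of the top of the dark grey marker stud, the same shape, beside the other neighbouring hole.
- stone_mid (a point): Middle of the loose white stone plug (66 mm across its cap, 46 mm high), which stands in the middle of the table between three low jaws; its top is 101 mm above the bench and it turns with the table.
- wood_chuck: Loose turned wooden chuck, 62 mm across, 34 mm high, standing on the far part of the index plate (30 mm above the bench), clear of the turning disc; origin at the centre of its underside. Bystander.
- stone_cap: Loose white rounded stone cap, 69 mm across, 59 mm high, standing on the far part of the index plate (30 mm above the bench), clear of the turning disc; origin at the centre of its underside. Bystander.
- chuck_key: Loose T-handled chuck key lying on the bench, 120 x 112 mm, 18 mm high; origin at the centre of its underside. Bystander.
There are look-alikes about, which are no part of the job. Leave any purple look-alike of the part that bears stone_mid alone.

How it is judged (in metres and radians):
On the way, in this order (a step that is already met when the one before it is completed fails the run):
1. the plunger is pressed in far enough to unlock the table (value of joint plunger above 0.011 m), for 0.1 s.
2. the table is turned towards the yellow marker (horizontal distance between plunger_pad and marker_yellow_top below 0.07 m), for 0.05 s.
At the end, for the whole second after the job is handed in: The table stands still in the neighbouring hole beside the yellow marker (0.628 rad, give or take 0.06, from the start hole), the plunger is out again to within 3 mm, and the stone plug still stands upright in the middle of the table, within 15 mm of where it was (value of joint plunger below 0.003 m and horizontal distance between plunger_pad and marker_yellow_top below 0.055 m and (value of joint index_table between 0.57 and 0.69 rad or value of joint index_table between -0.69 and -0.57 rad) and velocity of joint index_table between -0.05 and 0.05 rad/s and distance of stone_mid from where it was at the start of the episode below 0.015 m and angle between stone_mid's own z axis and vertical below 0.15 rad); the robot touches nothing.
It fails at once if the stone plug is lifted, pushed away or tipped (distance of stone_mid from where it was at the start of the episode above 0.02 m or angle between stone_mid's own z axis and vertical above 0.3 rad).
It fails at once if a thing around the table (wooden chuck, stone cap, chuck key) is moved more than 25 mm (distance of any of wood_chuck, stone_cap, chuck_key from where it was at the start of the episode above 0.025 m).
It also fails if it takes over 35 s, if anything falls off the work surface, if the arm or the gripper's body presses on something with over 40 N, if the wrist force passes 120 N, or if a joint passes its speed limit or range.

### The arm

A 6-joint arm with a two-finger parallel gripper is mounted at the origin on a cart in front of the work surface, level with it; the furniture and walls round the work are solid. World frame = base frame: x ahead of the robot, y to its left, z up, the work surface at z = 0. Lengths are in mm, angles in rad, forces in N, time in s.
With the tool pointing down it reaches from about 325 to 775 mm from the base axis. Payload 5.5 kg.
Tool frame: the origin (TCP) lies midway between the tips of the shut fingers; the grasp point (between the pads) lies 19 mm behind it; z points along the fingers, y is the direction in which the jaws open and shut (so a half turn about z gives the same grasp; the last joint's range is limited). The gripper opens to 85 mm and grips with 20 to 120 N. Pads are 22 mm wide; open, the fingers measure 114 mm over their backs; the gripper's body (76 mm by 85 mm) begins 54 mm behind the grasp point. The pads swing forward as they close: fully open they stand 13 mm farther back than shut.
Start: joints at [-1.276, 0.091, 1.231, -0, 1.82, -0.057], TCP at [206.753, -563.267, 231.275] pointing down, gripper open.
Joint ranges: [-2.87, 2.87], [-0.86, 2.18], [0.17, 2.46], [-1.51, 4.65], [0.06, 2.69], [-2.65, 2.65]. Speed limits (rad/s): [2.57, 2.57, 3.01, 3.14, 3.14, 3.14].

### API

Orientations are given as a 3x3 rotation matrix whose columns are the frame's x, y, z axes.
In Python, from bench import arm gives the robot as it stands.
- The arm moves only by the tool play_rows, never from a script. Its argument "moves" is a list of rows, each an object of numbers: "x", "y", "z": the shift along the tool's x, y, z in cm; "spin": the turn about the tool's z in units of 6 degrees (1.0 is 6 degrees); "grip": the finger opening in cm, from 0 to 8.54. A call has 1 to 8 rows; each row shifts and turns the commanded pose from where the row before left it, along the tool's axes as they then stand; what a row does not reach is not made up. A row lasts 1/8 s, in which the tool goes at most 62.5 mm and 10.7 degrees, less where a joint would pass 70% of its speed; a pose out of reach is approached as far as the arm can. A call is refused whole if a number of a shift passes 6.25 or a number of a turn 1, either way. A call with a gripper value outside its range is refused whole. The fingers move at their own pace and stop on an object; "grip_force" is the grip in N (left out, the last holds). Time passes only in rows, so rows that do not move let the fingers close. It gives the time, the measured TCP pose, the force and the opening at its end, in the units of the state.
- arm.get_obs(): the state, without advancing time (a new reading comes with each control period).
- arm.capture(name): name is "side" or "top" or "wrist"; returns (picture, depth): 480x640x3 uint8, red, green, blue; 480x640 float32, mm along the optical axis (not along the pixel's ray), 0 where there is no reading.
- arm.get_calibration(name): a dict with "vertical_fov" (degrees; the focal length in pixels is half the picture's height over the tangent of half this angle, whatever the lens; pixels are square), "cx", "cy" (the principal point, pixels), "R" (3x3) and "t" (3): a world point X has camera coordinates R X + t. Camera axes: x right, y down, z forward; pixel columns grow to the right and rows downward; lengths in mm; the calibration is good to about 2 mm. A picture is of the moment at which its call begins: read the wrist's pose just before it. get_calibration takes no time and is no camera call; for the wrist camera it gives the pose at the moment of the call.
- arm.close_job(): hands the job in, once; it reports no verdict.
The state is a dict: "time_s": time; "joint_pos": joint angles; "joint_vel": joint speeds; "joint_efforts": joint torques, N m; "ee_pos": TCP position; "ee_rot": TCP orientation; "force": force on the tool from outside, world axes, zero at the start; "wrist_torque": the same for the moment, N m; "finger_gap": opening from 0.0 (shut) to 1.0 (fully open).
Only numpy, scipy, OpenCV 4.12 (cv2) and the standard library are available. Lean on these libraries where they do the work, as an engineer would, in place of code of your own. Each camera call takes 0.05 s, during which the arm holds its last target. There are 200 camera calls.

## Working session

There is one attempt and no reset: what is moved stays moved. The work goes in short steps, Python scripts to look and compute and a tool call to move; the robot and the scene stay as the last step left them, time stands still between calls to the robot, and variables do not carry over. Pictures are saved under pics/ and viewed, about 8 in all and at most 12, crops included, and the job is handed in when it is done.

Besides the shell and the picture viewer there is one more tool, called after ">>>" in YAML: its name, and indented under it one key for each argument. play_rows: Moves the arm, as the interface text tells. Its arguments: {"type":"object","properties":{"moves":{"type":"array"},"grip_force":{"type":"number"}},"required":["moves"]}

```bash
mkdir -p pics; cat > h.py <<'E'
import numpy as np, cv2
from bench import arm
def ray(c,u,v,z):
    f=240/np.tan(np.radians(c["vertical_fov"])/2)
    R=np.array(c["R"]);t=np.array(c["t"])
    o=-R.T@t; d=R.T@np.array([(u-c["cx"])/f,(v-c["cy"])/f,1])
    return o+d*(z-o[2])/d[2]
def proj(c,X):
    f=240/np.tan(np.radians(c["vertical_fov"])/2)
    p=np.array(c["R"])@np.array(X)+np.array(c["t"])
    return p[:2]/p[2]*f+[c["cx"],c["cy"]]
def snap(n,name):
    c=arm.get_calibration(n); im,d=arm.capture(n)
    cv2.imwrite(f"pics/{name}.png",im[:,:,::-1]); np.save(f"pics/{name}.npy",d); return c,im,d
E
python3 - <<'E'
from h import *
import pickle
for n in("top","side"):
    c,im,d=snap(n,n+"0"); pickle.dump(c,open(n+".pkl","wb")); print(n,c)
print(arm.get_obs())
E
```

```text
top {'vertical_fov': 51.887370997186174, 'cx': 321.3689216933044, 'cy': 242.60238812092786, 'R': array([[ 0.01684392, -0.99980845,  0.00996734],
       [-0.99278532, -0.01790756, -0.11856068],
       [ 0.11871646, -0.0078984 , -0.99289678]]), 't': array([-45.4482874 , 621.24084601, 973.50370954])}
side {'vertical_fov': 42.91409186776785, 'cx': 322.1452442141503, 'cy': 243.246009798019, 'R': array([[-0.86140367, -0.50789896, -0.00472896],
       [-0.34104856,  0.58527235, -0.73562366],
       [ 0.37639022, -0.63205611, -0.67737395]]), 't': array([515.92322076, 272.22741359, 987.2260315 ])}
{'time_s': 0.1, 'joint_pos': array([-1.27573579e+00,  9.17851142e-02,  1.23179540e+00, -1.19178023e-05,
        1.81978432e+00, -5.66573200e-02]), 'joint_vel': array([-0.00071686, -0.00103575, -0.00312145, -0.00038266, -0.00199579,
       -0.00066057]), 'joint_efforts': array([ 3.53295167e-03, -4.60216928e+01, -4.19218004e+01,  8.99369684e-05,
        1.05924433e-02, -3.33782248e-05]), 'ee_pos': array([ 206.65065422, -563.01698897,  230.24610443]), 'ee_rot': array([[ 9.38783309e-01,  3.44507796e-01, -5.26395730e-04],
       [ 3.44508187e-01, -9.38781788e-01,  1.69223102e-03],
       [ 8.88160555e-05, -1.76998588e-03, -9.99998430e-01]]), 'force': array([0.33724372, 0.45365201, 0.31600419]), 'wrist_torque': array([ 0.00903213,  0.03562327, -0.0806779 ]), 'finger_gap': 1.0005000592612503}
```

View pics/top0.png

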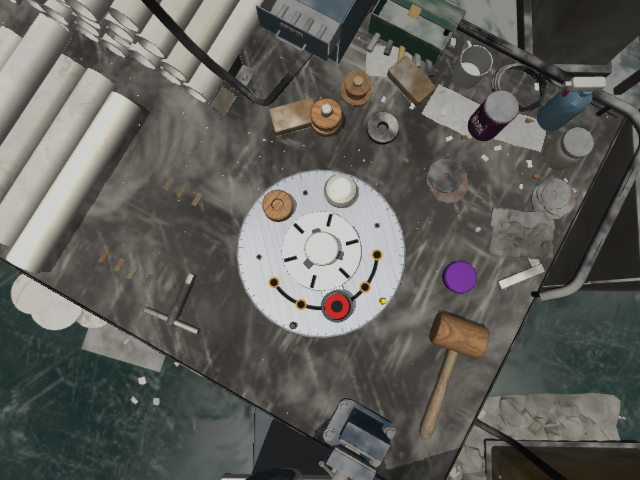

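View pics/side0.png

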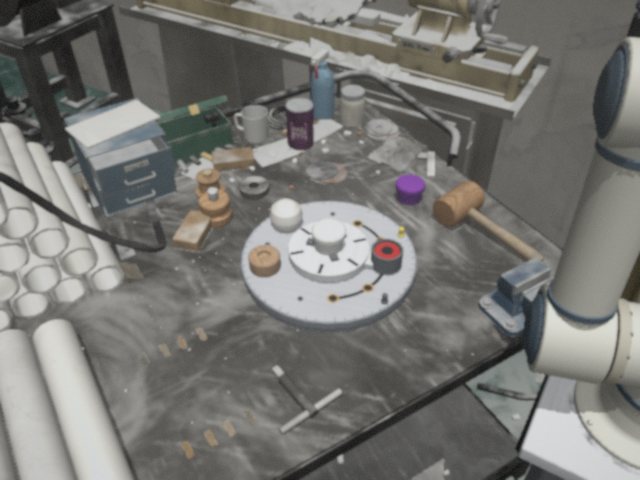

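The top view shows the red pad at (337,306), the yellow stud at (383,300), the grey stud at (293,325) and the white plug at (321,249). Two other objects resemble the plug: the stone cap at (341,190) and the purple look-alike at (460,277). The plug is the one in the middle of the disc between the jaws. I only push the sleeve.

```bash
python3 - <<'E'
from h import *
import pickle
def blob(hsv,lo,hi,box):
    m=cv2.inRange(hsv,lo,hi); k=np.zeros_like(m); x0,y0,x1,y1=box; k[y0:y1,x0:x1]=m[y0:y1,x0:x1]
    cs,_=cv2.findContours(k,cv2.RETR_EXTERNAL,cv2.CHAIN_APPROX_NONE); c=max(cs,key=cv2.contourArea)
    return cv2.minEnclosingCircle(c)
B=dict(top=dict(r=(310,280,365,330),y=(372,290,394,310)),side=dict(r=(365,235,410,280),y=(392,222,412,240)))
for n in B:
    c=pickle.load(open(n+".pkl","rb")); im=cv2.imread(f"pics/{n}0.png"); h=cv2.cvtColor(im,cv2.COLOR_BGR2HSV)
    r=blob(h,(0,150,90),(8,255,255),B[n]["r"]); y=blob(h,(22,120,100),(35,255,255),B[n]["y"])
    print(n,"red",r,ray(c,*r[0],70).round(1),"yel",y,ray(c,*y[0],50).round(1))
    if n=="top":
        for nm,u,v,z in(("grey",293,325,45),("plug",321,249,101),("plate?",321.5,253.5,30)): print(nm,ray(c,u,v,z).round(1))
c=pickle.load(open("top.pkl","rb")); im=cv2.imread("pics/top0.png")
cr=cv2.resize(im[150:350,225:425],(600,600),interpolation=cv2.INTER_CUBIC);cv2.imwrite("pics/crop0.png",cr)
h=cv2.cvtColor(im,cv2.COLOR_BGR2HSV); m=cv2.inRange(h,(8,120,120),(25,255,255))
cs,_=cv2.findContours(m[245:320,260:390],cv2.RETR_EXTERNAL,cv2.CHAIN_APPROX_NONE)
for q in cs:
    if cv2.contourArea(q)>15: (u,v),r=cv2.minEnclosingCircle(q); print("hole",u+260,v+245,r,ray(c,u+260,v+245,30).round(1))
E
```

```text
top red ((336.68182373046875, 306.0795593261719), 12.373749732971191) [493.8 -66.3  70. ] yel ((382.0, 300.6000061035156), 3.4001028537750244) [ 506.  -157.5   50. ]
grey [454.7  19.2  45. ]
plug [602.  -33.6 101. ]
plate? [600.2 -35.3  30. ]
side red ((387.0, 251.0), 11.04546070098877) [492.9 -64.6  70. ] yel ((400.5, 231.5), 3.8079864978790283) [ 502.8 -150.    50. ]
hole 300.6363639831543 303.9090919494629 5.4735517501831055 [496.6   5.4  30. ]
hole 364.5 286.70000076293945 5.323633670806885 [ 533.6 -124.3   30. ]
hole 274.0 282.0 5.385264873504639 [540.   60.7  30. ]
hole 376.5 254.5 5.147915363311768 [ 600.2 -148.6   30. ]
```

View pics/crop0.png

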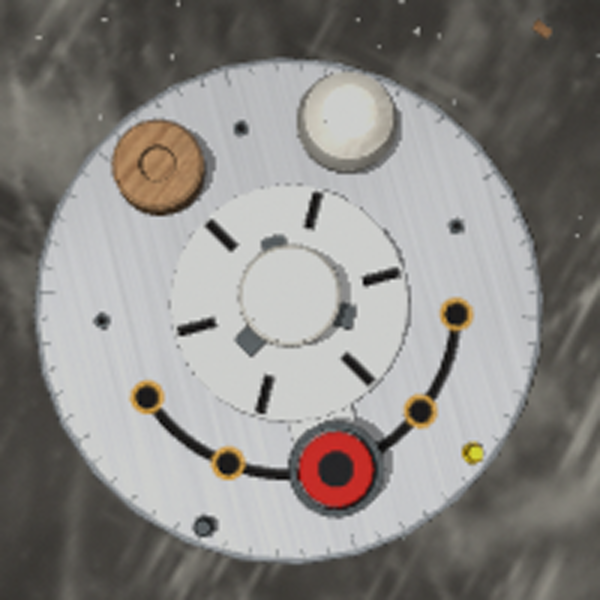

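>>> play_rows:
  moves:
    - {"x": 4.4, "y": -3.7, "grip": 0}
    - {"x": 4.4, "y": -3.7, "grip": 0}
    - {"x": 4.4, "y": -3.7, "grip": 0}
    - {"x": 4.4, "y": -3.7, "grip": 0}
    - {"x": 4.4, "y": -3.7, "grip": 0}
    - {"x": 4.4, "y": -3.7, "grip": 0}
    - {"x": 4.4, "y": -3.7, "grip": 0}
    - {"x": 4.4, "y": -3.7, "grip": 0}

```text
validation failed for argument at $.mo...
```

>>> play_rows:
  moves:
    - {"x": 4.4, "y": -3.7, "grip": 0}
    - {"x": 4.4, "y": -3.7, "grip": 0}
    - {"z": 3, "grip": 0}
    - {"grip": 0}
    - {"grip": 0}
    - {"grip": 0}

```text
validation failed for argument at $.mo...
```

```bash
cat > look.py <<'E'
from h import *
import sys,pickle
o=arm.get_obs(); p=np.array(o["ee_pos"]); R=np.array(o["ee_rot"]); print("t",o["time_s"],"tcp",p.round(1),"F",np.round(o["force"],1),"gap",o["finger_gap"]); print(R.round(3))
nm=sys.argv[1]; c,im,d=snap("wrist","w"+nm)
h=cv2.cvtColor(im,cv2.COLOR_RGB2HSV); m=cv2.inRange(h,(0,150,70),(8,255,255))
cs,_=cv2.findContours(m,cv2.RETR_EXTERNAL,cv2.CHAIN_APPROX_NONE)
for q in sorted(cs,key=cv2.contourArea)[-2:]:
    if cv2.contourArea(q)>100:
        (u,v),r=cv2.minEnclosingCircle(q); X=ray(c,u,v,70); print("red",u,v,r,X.round(1),"tool cm",(R.T@(X-p)/10).round(2))
E
python3 look.py 1
```

```text
t 0.1 tcp [ 206.7 -563.   230.2] F [0.3 0.5 0.3] gap 1.0005000592612503
[[ 0.939  0.345 -0.001]
 [ 0.345 -0.939  0.002]
 [ 0.    -0.002 -1.   ]]
```

View pics/w1.png

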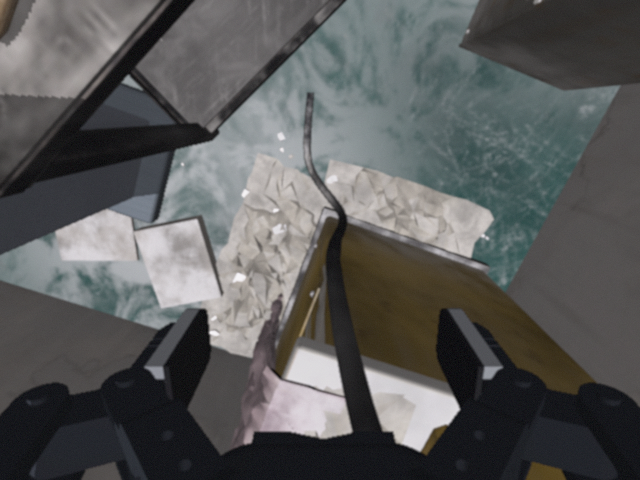

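The moves were refused, so the arm is still at the start and the wrist view shows only the floor beside the bench. Each row probably needs all five keys, so I'll send complete rows.

>>> play_rows:
  moves:
    - {"x": 4.4, "y": -3.7, "z": 0, "spin": 0, "grip": 0}
    - {"x": 4.4, "y": -3.7, "z": 0, "spin": 0, "grip": 0}
    - {"x": 4.4, "y": -3.7, "z": 0, "spin": 0, "grip": 0}
    - {"x": 4.4, "y": -3.7, "z": 0, "spin": 0, "grip": 0}
    - {"x": 4.4, "y": -3.7, "z": 0, "spin": 0, "grip": 0}
    - {"x": 4.4, "y": -3.7, "z": 0, "spin": 0, "grip": 0}

```text
time_s: 0.9
ee_pos: [378.6, -262.1, 231.1]
ee_rot: [[0.939, 0.344, 0.0], [0.344, -0.939, 0.0], [0.0, -0.0, -1.0]]
force: [0.7, -0.1, -0.5]
finger_gap: -0.002
```

>>> play_rows:
  moves:
    - {"x": 4.4, "y": -3.7, "z": 0, "spin": 0, "grip": 0}
    - {"x": 4.4, "y": -3.7, "z": 0, "spin": 0, "grip": 0}
    - {"x": 4.4, "y": -3.7, "z": 0, "spin": 0, "grip": 0}
    - {"x": 4.4, "y": -3.7, "z": 0, "spin": 0, "grip": 0}
    - {"x": 0, "y": 0, "z": 5, "spin": 0, "grip": 0}
    - {"x": 0, "y": 0, "z": 0, "spin": 0, "grip": 0}
    - {"x": 0, "y": 0, "z": 0, "spin": 0, "grip": 0}

```text
time_s: 1.78
ee_pos: [492.4, -64.9, 182.7]
ee_rot: [[0.939, 0.344, 0.001], [0.344, -0.939, -0.0], [0.001, 0.001, -1.0]]
force: [0.9, -0.2, 0.9]
finger_gap: -0.003
```

```bash
python3 look.py 2
```

```text
t 1.775 tcp [492.4 -64.9 182.7] F [ 0.9 -0.2  0.9] gap -0.0026016142326593717
[[ 0.939  0.344  0.001]
 [ 0.344 -0.939 -0.   ]
 [ 0.001  0.001 -1.   ]]
red 325.2502136230469 227.5882110595703 36.021080017089844 [496.4 -65.9  70. ] tool cm [ 0.33  0.22 11.27]
```

View pics/w2.png

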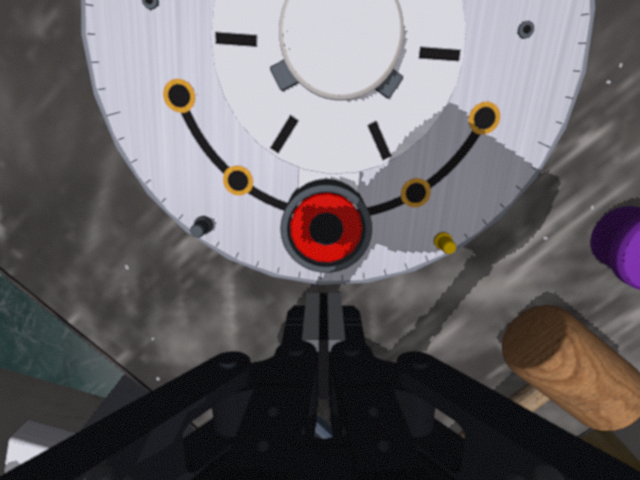

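Wrist view: pad at (325,228) in its sleeve, target hole at (416,192) and yellow stud at (446,243) to the right. I'm centring and going down.

>>> play_rows:
  moves:
    - {"x": 0.2, "y": 0.15, "z": 4, "spin": 0, "grip": 0}
    - {"x": 0, "y": 0, "z": 4, "spin": 0, "grip": 0}
    - {"x": 0, "y": 0, "z": 2, "spin": 0, "grip": 0}
    - {"x": 0, "y": 0, "z": 0.6, "spin": 0, "grip": 0}
    - {"x": 0, "y": 0, "z": 0.4, "spin": 0, "grip": 0}
    - {"x": 0, "y": 0, "z": 0.4, "spin": 0, "grip": 0}
    - {"x": 0, "y": 0, "z": 0, "spin": 0, "grip": 0}

```text
time_s: 2.7
ee_pos: [495.7, -65.3, 68.8]
ee_rot: [[0.939, 0.345, 0.003], [0.345, -0.939, -0.001], [0.003, 0.002, -1.0]]
force: [0.7, -0.6, 5.6]
finger_gap: 0.001
```

Contact at 5.6 N matches the spring, with the tips inside the sleeve. Pressing on to about z = 57.

>>> play_rows:
  moves:
    - {"x": 0, "y": 0, "z": 0.4, "spin": 0, "grip": 0}
    - {"x": 0, "y": 0, "z": 0.4, "spin": 0, "grip": 0}
    - {"x": 0, "y": 0, "z": 0.4, "spin": 0, "grip": 0}
    - {"x": 0, "y": 0, "z": 0.1, "spin": 0, "grip": 0}
    - {"x": 0, "y": 0, "z": 0, "spin": 0, "grip": 0}
    - {"x": 0, "y": 0, "z": 0, "spin": 0, "grip": 0}

```text
time_s: 3.45
ee_pos: [495.7, -65.3, 56.2]
ee_rot: [[0.939, 0.345, 0.003], [0.345, -0.939, -0.001], [0.003, 0.002, -1.0]]
force: [-1.7, -0.6, 7.8]
finger_gap: 0.001
```

>>> play_rows:
  moves:
    - {"x": 0, "y": 0, "z": 0.1, "spin": 0, "grip": 0}
    - {"x": 0, "y": 0, "z": 0.05, "spin": 0, "grip": 0}
    - {"x": 0, "y": 0, "z": 0, "spin": 0, "grip": 0}
    - {"x": 0, "y": 0, "z": 0, "spin": 0, "grip": 0}

```text
time_s: 3.95
ee_pos: [495.9, -65.5, 55.9]
ee_rot: [[0.939, 0.345, 0.004], [0.345, -0.939, -0.001], [0.003, 0.003, -1.0]]
force: [-2.9, -0.8, 14.5]
finger_gap: -0.0
```

On the stop at 14.5 N, so it is unlocked. I'll ease slightly and push along the arc, which starts along tool +y.

>>> play_rows:
  moves:
    - {"x": 0, "y": 0.6, "z": -0.05, "spin": 0, "grip": 0}
    - {"x": 0, "y": 0.6, "z": 0, "spin": 0, "grip": 0}
    - {"x": 0.06, "y": 0.6, "z": 0, "spin": 0, "grip": 0}
    - {"x": 0.06, "y": 0.6, "z": 0, "spin": 0, "grip": 0}
    - {"x": 0.12, "y": 0.6, "z": 0, "spin": 0, "grip": 0}
    - {"x": 0.12, "y": 0.6, "z": 0, "spin": 0, "grip": 0}
    - {"x": 0, "y": 0, "z": 0, "spin": 0, "grip": 0}

```text
time_s: 4.82
ee_pos: [512.3, -98.3, 56.0]
ee_rot: [[0.939, 0.344, 0.005], [0.344, -0.939, -0.001], [0.004, 0.003, -1.0]]
force: [0.9, -0.4, 10.7]
finger_gap: -0.003
```

```bash
python3 look.py 3; python3 - <<'E'
from h import *
c,im,d=snap("side","side1"); cv2.imwrite("pics/s1.png",cv2.resize(im[190:330,230:430,::-1],(800,560),interpolation=cv2.INTER_CUBIC))
E
```

```text
t 4.825 tcp [512.3 -98.3  56. ] F [ 0.9 -0.4 10.7] gap -0.003495679656020401
[[ 0.939  0.344  0.005]
 [ 0.344 -0.939 -0.001]
 [ 0.004  0.003 -1.   ]]
red 322.26068115234375 312.0 58.951839447021484 [519.5 -96.1  70. ] tool cm [ 0.75  0.05 -1.4 ]
```

View pics/s1.png

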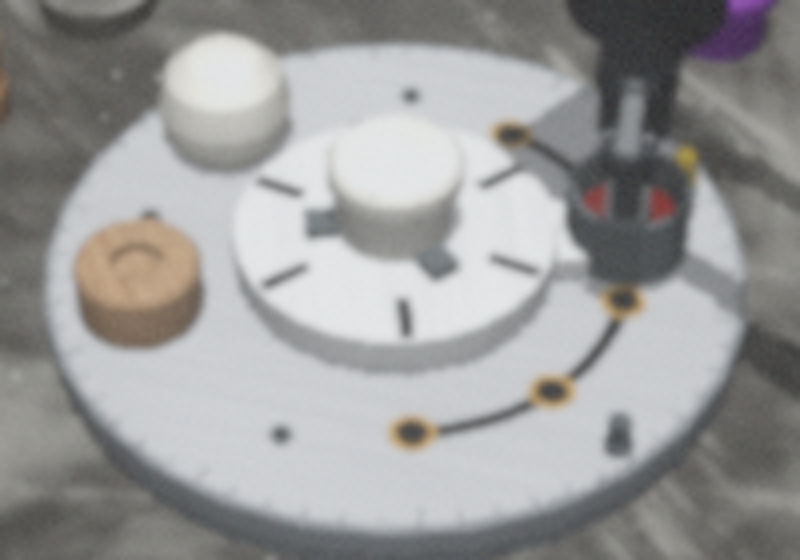

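The side view shows the plunger sleeve at (630,220), clear of the uncovered middle hole at (622,300), with the plug still seated at (397,185). I'll let the pad up to its riding height with the tips still in the sleeve, then keep pushing until it clicks in.

>>> play_rows:
  moves:
    - {"x": 0, "y": 0, "z": -0.4, "spin": 0, "grip": 0}
    - {"x": 0, "y": 0, "z": -0.4, "spin": 0, "grip": 0}
    - {"x": 0.15, "y": 0.5, "z": 0, "spin": 0, "grip": 0}
    - {"x": 0.15, "y": 0.5, "z": 0, "spin": 0, "grip": 0}
    - {"x": 0.2, "y": 0.5, "z": 0, "spin": 0, "grip": 0}
    - {"x": 0.2, "y": 0.5, "z": 0, "spin": 0, "grip": 0}
    - {"x": 0.2, "y": 0.45, "z": 0, "spin": 0, "grip": 0}
    - {"x": 0, "y": 0, "z": 0, "spin": 0, "grip": 0}

```text
time_s: 5.92
ee_pos: [527.5, -117.5, 60.7]
ee_rot: [[0.939, 0.345, -0.001], [0.345, -0.939, 0.0], [-0.001, -0.001, -1.0]]
force: [0.3, 0.8, 0.2]
finger_gap: 0.001
```

>>> play_rows:
  moves:
    - {"x": 0.12, "y": 0.22, "z": -0.2, "spin": 0, "grip": 0}
    - {"x": 0.12, "y": 0.22, "z": 0, "spin": 0, "grip": 0}
    - {"x": 0.13, "y": 0.22, "z": 0, "spin": 0, "grip": 0}
    - {"x": 0.13, "y": 0.22, "z": 0, "spin": 0, "grip": 0}
    - {"x": 0, "y": 0, "z": 0, "spin": 0, "grip": 0}

```text
time_s: 6.55
ee_pos: [535.6, -124.4, 63.6]
ee_rot: [[0.939, 0.344, 0.001], [0.344, -0.939, -0.001], [0.001, 0.001, -1.0]]
force: [-0.0, 2.1, -0.6]
finger_gap: 0.001
```

>>> play_rows:
  moves:
    - {"x": 0.13, "y": 0.2, "z": 0, "spin": 0, "grip": 0}
    - {"x": 0.13, "y": 0.2, "z": 0, "spin": 0, "grip": 0}
    - {"x": 0, "y": 0, "z": 0, "spin": 0, "grip": 0}

```text
time_s: 6.92
ee_pos: [540.8, -128.1, 65.2]
ee_rot: [[0.939, 0.344, 0.005], [0.344, -0.939, -0.003], [0.004, 0.004, -1.0]]
force: [2.5, -0.4, 4.8]
finger_gap: 0.003
```

Fz jumped to 4.8 N and the tip was pushed up, so the plunger has sprung out under the fingers. Lifting straight off.

>>> play_rows:
  moves:
    - {"x": 0, "y": 0, "z": -0.4, "spin": 0, "grip": 0}
    - {"x": 0, "y": 0, "z": -0.5, "spin": 0, "grip": 0}
    - {"x": 0, "y": 0, "z": -1, "spin": 0, "grip": 0}
    - {"x": 0, "y": 0, "z": -4, "spin": 0, "grip": 0}
    - {"x": 0, "y": 0, "z": -5, "spin": 0, "grip": 0}
    - {"x": -3, "y": 3, "z": -2, "spin": 0, "grip": 0}
    - {"x": 0, "y": 0, "z": 0, "spin": 0, "grip": 0}
    - {"x": 0, "y": 0, "z": 0, "spin": 0, "grip": 0}

```text
time_s: 7.92
ee_pos: [520.8, -165.1, 191.5]
ee_rot: [[0.939, 0.344, -0.001], [0.344, -0.939, 0.001], [-0.001, -0.001, -1.0]]
force: [0.6, 1.1, 0.6]
finger_gap: -0.001
```

```bash
python3 look.py 4; python3 - <<'E'
from h import *
c,im,d=snap("side","side2"); cv2.imwrite("pics/s2.png",cv2.resize(im[190:330,230:430,::-1],(800,560),interpolation=cv2.INTER_CUBIC))
h=cv2.cvtColor(im,cv2.COLOR_RGB2HSV); m=cv2.inRange(h,(0,150,70),(8,255,255)); m[:,:340]=0;m[:,420:]=0;m[:190]=0;m[300:]=0
q=max(cv2.findContours(m,0,1)[0],key=cv2.contourArea); (u,v),r=cv2.minEnclosingCircle(q); print("side red",u,v,r,ray(c,u,v,70).round(1),ray(c,u,v,59.5).round(1))
# pad height from side depth vs rim
f=240/np.tan(np.radians(c["vertical_fov"])/2); ys,xs=np.nonzero(m); z=d[ys,xs]; ok=z>0
P=np.c_[(xs-c["cx"])/f*z,(ys-c["cy"])/f*z,z][ok]; W=(P-c["t"])@np.array(c["R"]); print("pad height",np.median(W[:,2]))
d0=np.load("pics/side0.npy"); im0=cv2.cvtColor(cv2.imread("pics/side0.png"),cv2.COLOR_BGR2HSV); m=cv2.inRange(im0,(0,150,70),(8,255,255)); m[:,:340]=0;m[:,420:]=0;m[:190]=0;m[300:]=0
ys,xs=np.nonzero(m); z=d0[ys,xs]; ok=z>0
P=np.c_[(xs-c["cx"])/f*z,(ys-c["cy"])/f*z,z][ok]; print("start pad height",np.median(((P-c["t"])@np.array(c["R"]))[:,2]))
E
```

```text
t 7.925 tcp [ 520.8 -165.1  191.5] F [0.6 1.1 0.6] gap -0.0008838357767658276
[[ 0.939  0.344 -0.001]
 [ 0.344 -0.939  0.001]
 [-0.001 -0.001 -1.   ]]
red 272.1969909667969 189.67510986328125 36.363224029541016 [ 534.9 -123.7   70. ] tool cm [ 2.76 -3.39 12.15]
side red 382.5 227.0 10.547611236572266 [ 531.3 -122.9   70. ] [ 536.1 -134.    59.5]
pad height 70.0419252675418
start pad height 70.39936711251886
```

View pics/s2.png

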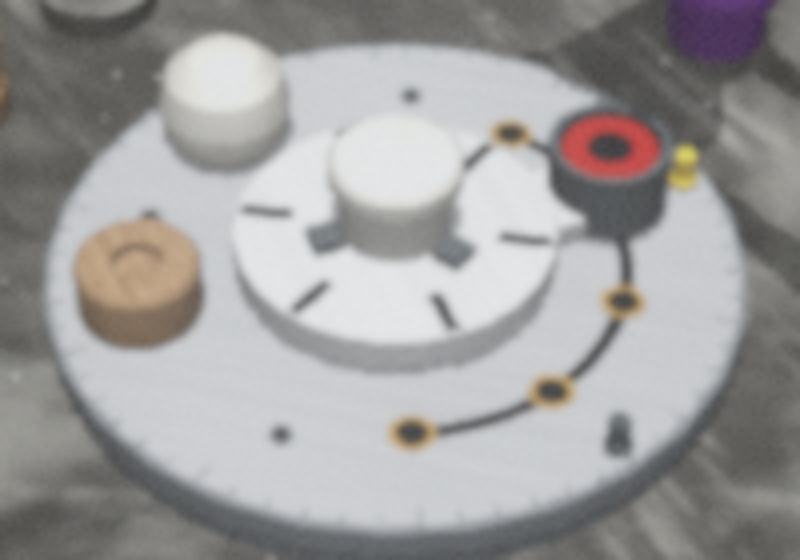

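The sleeve is beside the yellow stud, with the red pad at (610,147) at its full height of 70.0 mm. The plug stands in the middle at (397,185), and the cap and chuck have not moved. The pad is at about (534,-123), which is on the target hole. Handing in.

```bash
python3 -c "
from bench import arm
print(arm.close_job())"
```

```text
the job is handed in; nothing more can be done
None
```

I turned the table one hole towards the yellow marker and handed the job in at about 8 s of the 35 s allowed. `close_job` gives no verdict, so what follows is from my own checks.

**What I did:** I pressed the plunger to its stop (14.5 N at z ≈ 56 mm) and pushed the sleeve about half of the 36° arc. I then let the plunger up to its riding height and pushed on until it sprang out under the fingertips. Finally I lifted clear.

**Last checks:**
- **Pad position:** about (535, -124) from the wrist camera and (531, -123) from the side camera. The target hole was measured at (534, -124) beforehand.
- **Plunger:** the pad is 70.0 mm high, against 70.4 mm at the start, so it is fully out.
- **Other things:** in the last side view the plug stands in the middle of the table, and the stone cap and wooden chuck are where they were. I did not measure these, and I did not look at the chuck key again; the arm never went near it.
- **Gripper:** about 120 mm above the pad and touching nothing.

**Failed or disagreed:** the first two move calls were refused because the rows left out some keys, and nothing moved. Before the turn, the cameras disagreed on the pad position by about 3 mm, and on the yellow stud by about 8 mm; neither affected the result.

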